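# Reset the tripped breaker in the layout's touch-latch power box

### The job

One section of the layout has lost power: its circuit breaker in the grey power box has tripped and its button stands out. Press the front of the box's dark lid at the round mark and let go, so that the touch catch frees the lid and its spring lifts it ajar by itself; then push the lid on with your fingers, right back past upright so that it stays open, and push the one popped-out breaker button fully home. Only press and push with the fingers, grasp nothing, and leave the loose things on the table where they are.

Things in the scene. Friction and masses are not known exactly. Their poses are not given: they have to be found in the camera images.
- power_box: light grey open-topped box fixed to the table, 150 mm (x) by 190 mm (y), rim 58 mm high, 4 mm walls. Origin: centre of the underside; x runs from the front (catch side, nearest the robot) to the hinge side, z up. Three breakers stand inside in a row along y, at x = +4 mm, y = -55, 0, +55 mm, on a deck 31 mm above the table; any of them may be the tripped one
- box_lid (a joint): angle of the lid, rad: 0 shut and caught; pressing its front takes it to -0.05 (stop). Pressed 3 to 6 mm down at the round mark (about 4 to 5 N) and let go, it is freed and its spring lifts it to 0.85 (ajar) within about a second; pushed on it goes to a stop at 1.95 and stays where left near and past upright (1.57). Pressing twice does no harm
- power_box_hinge (a point): middle of the hinge line of the lid: 77 mm behind the box centre, 62 mm above the table, the line runs along the box's y
- box_lid_press (a point): centre of the round mark (27 mm across) on top of the lid near its front edge, where it is pressed; shut, it is 71.5 mm above the table and 134 mm in front of the hinge line
- box_lid_edge (a point): middle of the lower front edge of the lid's skirt, its outermost edge; shut, it is 158 mm in front of the hinge line and 10 mm below it; it swings round the hinge line with the lid. The lid is 202 mm wide, dark grey with a tinted window, its plate 5 mm thick (4 to 9 mm above the hinge line when shut)
- reset_button (a joint): travel of the tripped breaker's button, m: 0 to 0.001 at the start (popped out), 0.010 fully home; moves straight down, about 3 N, and stays where it is pushed
- reset_button_top (a point): centre of the top of the tripped breaker's button, a black cap 17 mm across on an orange stem that shows only when popped out. Popped out it is 59 mm above the table, home 49 mm, level with the buttons of the two other breakers (55 mm or more away), which are home already and do not move
- railcar: loose red railcar, 19 x 123 x 36 mm, in front and to the left of the box; origin centre of the underside; not to be moved
- goods_van: loose brown goods van, 19 x 71 x 36 mm, left of the box; origin centre of the underside; not to be moved
- screwdriver_b: loose small blue screwdriver, 133 mm long, 10 mm thick, in front and to the right of the box; origin at its middle, underneath; not to be moved
- side_cutters: loose red-handled side cutters, 135 x 52 x 10 mm, right of the box; origin at the middle, underneath; not to be moved
- notebook: loose yellow notebook, 148 x 108 x 11 mm, left of the box; origin centre of the underside; not to be moved
- sanding_block: loose cork sanding block, 35 x 64 x 22 mm, left of the box; origin centre of the underside; not to be moved

How it is judged:
By the outcome, as a careful person would: the job done as asked, in the order asked, and still so for the second after the job is handed in, with the robot touching nothing.
It also fails if it takes over 45 s, if anything falls off the work surface, if the arm or the gripper's body presses on something with over 40 N, if the wrist force passes 120 N, or if a joint passes its speed limit or range.

### The arm

A 7-joint arm with a two-finger parallel gripper is mounted at the origin on a cart in front of the work surface, level with it; the furniture and walls round the work are solid. World frame = base frame: x ahead of the robot, y to its left, z up, the work surface at z = 0. Lengths are in m, angles in rad, forces in N, time in s.
With the tool pointing down it reaches from about 0.425 to 0.925 m from the base axis. Payload 6.8 kg.
Tool frame: the origin (TCP) lies where the fingers leave the gripper's body, on its centre line; the fingertips stand 73 mm ahead of it and the grasp point (between the pads) lies 54 mm ahead of it; z points along the fingers, y is the line along which they close (so a half turn about z gives the same grasp; the last joint's range is limited). The gripper opens to 85 mm and grips with 20 to 120 N. Pads are 22 mm wide; open, the fingers measure 114 mm over their backs; the gripper's body (76 mm by 85 mm) begins 54 mm behind the grasp point. The pads swing forward as they close: fully open they stand 13 mm farther back than shut.
Start: joints at [1.027, 0.477, 0.022, 1.555, -0.011, 1.109, -0.083], TCP at [0.285, -0.612, 0.304] pointing down, gripper open.
Joint ranges: [-2.96, 2.96], [-0.34, 2.1], [-1.41, 1.46], [0.24, 2.44], [-1.37, 4.51], [0.17, 1.92], [-2.96, 2.96]. Speed limits (rad/s): [2.39, 2.39, 3.14, 3.14, 3.14, 3.14, 3.14].

### API

Orientations are given as a rotation vector (axis times angle).
In Python, from bench import r, grab_frame, camera_info gives the robot as it stands.
- The arm moves only by the tool step_hand, called as name(argument=value, ...), one argument or row to a line, values as JSON. Schema: {"type":"object","properties":{"steps":{"type":"array","items":{"type":"array","items":{"type":"array","items":{"type":"number"},"minItems":6,"maxItems":6},"minItems":1,"maxItems":5},"minItems":1,"maxItems":1},"aperture":{"type":"number"},"force":{"type":"number"},"only":{"type":"string"},"quiet":{"type":"boolean"},"lines":{"type":"string"}},"required":["steps"],"additionalProperties":false}. steps is a list that holds a single list of rows (three levels of brackets), with 1 to 5 rows, each of 6 numbers: dx, dy, dz in m, then a rotation vector rx, ry, rz in rad; each row is the pose to reach, as a shift and turn from the pose commanded when the call began, along the tool's axes at that moment; what a row does not reach only later rows make up. A row lasts 1/10 s, in which the tool goes at most 0.05 m and 0.15 rad, less where a joint would pass 70% of its speed; a pose out of reach is approached as far as the arm can. aperture is the finger opening in m, set as the call begins (left out keeps the last). The fingers move at their own pace and stop on an object; force is the grip in N (left out, the last holds). Time passes only in rows, so rows that do not move let the fingers close. The tool returns the time, the measured TCP pose, the force, the opening and the grip force at its end. only (a regular expression) keeps the lines of the reply that match it, lines (a string "A,B") keeps lines A to B, and quiet returns only ok. Input that does not fit is refused with a message, and nothing moves.
- r.get_obs(): the state, without advancing time (a new reading comes with each control period).
- grab_frame(name): name is "side" or "top" or "wrist"; returns (picture, depth): 480x640x3 uint8, blue, green, red; 480x640 float32, m along the optical axis (not along the pixel's ray), 0 where there is no reading.
- camera_info(name): a dict with "camera_matrix" (3x3 intrinsics, pixels), "k1" (the pictures are not rectified: a ray, as slopes to the right and down, at radius r is drawn at 1 + k1 r^2 times it, then the intrinsics apply), "R" (3x3) and "t" (3): a world point X has camera coordinates R X + t. Camera axes: x right, y down, z forward; pixel columns grow to the right and rows downward; lengths in m; the calibration is good to about 2 mm. A picture is of the moment at which its call begins: read the wrist's pose just before it. camera_info takes no time and is no camera call; for the wrist camera it gives the pose at the moment of the call.
- r.hand_in(): hands the job in; it is judged then, once.
The state is a dict: "clock": time; "joints": joint angles; "qvel": joint speeds; "tau": joint torques, N m; "tcp_pos": TCP position; "orientation": TCP orientation; "contact_force": force on the tool from outside, world axes, zero at the start; "moment": the same for the moment, N m; "grip_width": finger opening in m; "gripper_force": force on a finger pad.
Only numpy, scipy, OpenCV 4.12 (cv2) and the standard library are available. Lean on these libraries where they do the work, as an engineer would, in place of code of your own. Each camera call takes 0.05 s, during which the arm holds its last target. There are 200 camera calls.

## Working session

There is one attempt and no reset: what is moved stays moved. The work goes in short steps, Python scripts to look and compute and a tool call to move; the robot and the scene stay as the last step left them, time stands still between calls to the robot, and variables do not carry over. Pictures are saved under pics/ and viewed, at most 10 in all, crops included, and the job is handed in when it is done.

```bash
mkdir -p pics; cat > h.py <<'E'
import numpy as np, cv2
from bench import r, grab_frame, camera_info
from scipy.spatial.transform import Rotation as Ro
def world(ci,u,v,d=None,z=None):
    K=np.array(ci["camera_matrix"]);k=ci["k1"];R=np.array(ci["R"]);t=np.array(ci["t"])
    p=np.array([(u-K[0,2])/K[0,0],(v-K[1,2])/K[1,1]]);s=p.copy()
    for _ in range(30): s=p/(1+k*(s@s))
    ray=R.T@np.array([s[0],s[1],1]);c=-R.T@t
    if d is None: d=(z-c[2])/ray[2]
    return c+ray*d
def totool(dp,o=None):
    o=o or r.get_obs(); return Ro.from_rotvec(o["orientation"]).inv().apply(dp)
E
python3 - <<'E'
from h import *
o=r.get_obs();print({k:np.round(v,3) for k,v in o.items()})
print(np.round(Ro.from_rotvec(o["orientation"]).as_matrix(),3))
for n in("top","side"):
    p,d=grab_frame(n);cv2.imwrite(f"pics/{n}0.png",p);np.savez(f"pics/{n}0.npz",d=d)
    ci=camera_info(n);print(n,ci,-np.array(ci["R"]).T@ci["t"])
E
```

```text
{'clock': np.float64(0.0), 'joints': array([ 1.027,  0.478,  0.022,  1.556, -0.012,  1.109, -0.083]), 'qvel': array([-0.001,  0.001, -0.003,  0.001,  0.001,  0.001,  0.001]), 'tau': array([-1.0000e-03, -5.9644e+01,  1.6070e+00, -2.8120e+01,  1.2000e-02,
        9.0000e-03, -0.0000e+00]), 'tcp_pos': array([ 0.285, -0.611,  0.303]), 'orientation': array([-3.066e+00, -6.790e-01,  1.000e-03]), 'contact_force': array([ 0.469,  0.282, -0.511]), 'moment': array([0.022, 0.035, 0.012]), 'gripper_force': np.float64(0.0), 'grip_width': np.float64(0.085)}
[[ 0.907  0.422 -0.001]
 [ 0.422 -0.907  0.002]
 [-0.    -0.002 -1.   ]]
top {'camera_matrix': array([[483.60433452,   0.        , 323.52680504],
       [  0.        , 483.60433452, 235.87867325],
       [  0.        ,   0.        ,   1.        ]]), 'k1': 0.046401170544757564, 'R': array([[-0.10048687, -0.99493284,  0.00332086],
       [-0.97362552,  0.09764661, -0.20620012],
       [ 0.204831  , -0.02395368, -0.97850421]]), 't': array([0.0503876 , 0.50502872, 0.89935687])} [0.31255598 0.02236085 0.98399413]
side {'camera_matrix': array([[608.76120229,   0.        , 315.30203747],
       [  0.        , 608.76120229, 250.71395624],
       [  0.        ,   0.        ,   1.        ]]), 'k1': -0.1215127751281373, 'R': array([[-0.98467479, -0.17327174, -0.01981068],
       [-0.08261964,  0.56349315, -0.821979  ],
       [ 0.15358891, -0.80774524, -0.56917314]]), 't': array([0.51392003, 0.12277322, 1.27925386])} [0.31970837 1.05317717 0.83921506]
```

View pics/top0.png

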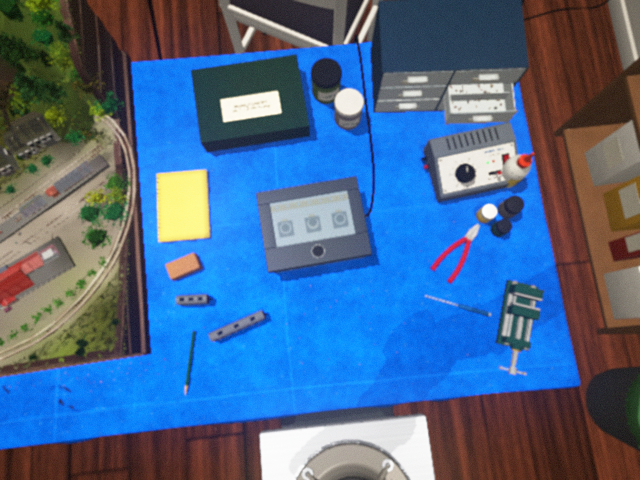

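View pics/side0.png

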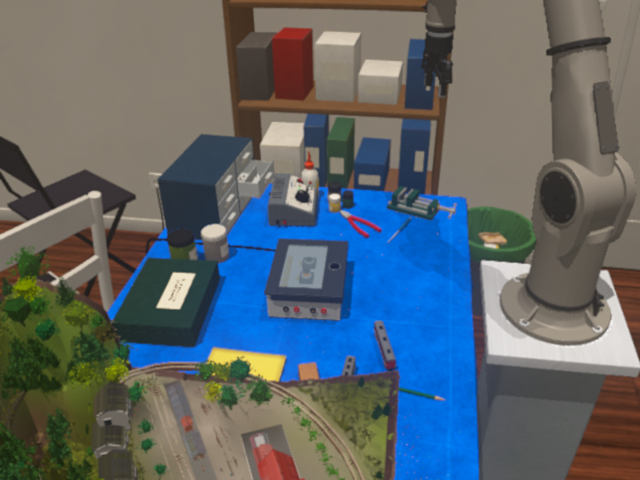

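The top view shows the lid with the round mark at about (318,251) and its front corners near (269,272) and (371,261). I'll enlarge it to read those more precisely.

```bash
python3 - <<'E'
from h import *
p=cv2.imread("pics/top0.png")[165:285,245:385]
cv2.imwrite("pics/c1.png",cv2.resize(p,None,fx=5,fy=5,interpolation=cv2.INTER_CUBIC))
E
```

```text
(no output)
```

View pics/c1.png

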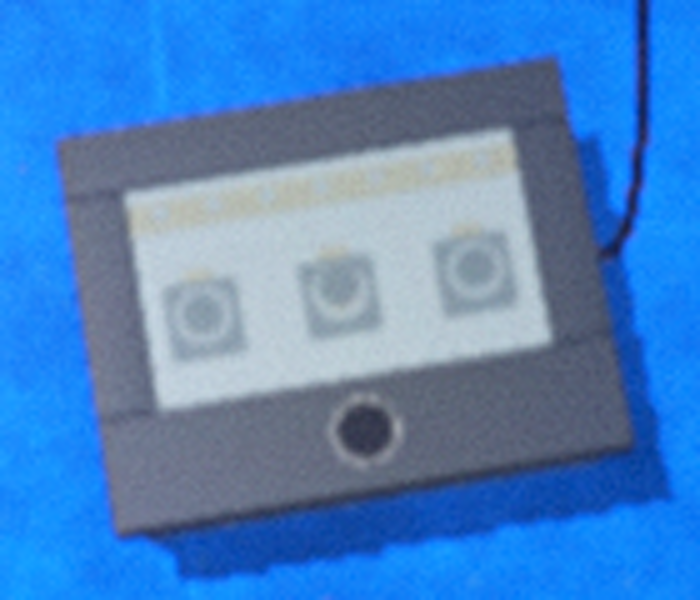

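The crop shows the mark at (366,430) and the lid's corners at (115,533), (632,450), (555,58) and (58,142). The middle breaker's cap sits off-centre in its ring, so that one looks popped out; the other two are centred.

```bash
python3 - <<'E'
from h import *
ci=camera_info("top");f=lambda u,v,z:world(ci,245+(u+.5)/5-.5,165+(v+.5)/5-.5,z=z)
d=np.load("pics/top0.npz")["d"]
m=f(366,430,.0715);print("mark",m,"by depth",world(ci,318,251,d=d[251,318]))
fl,fr,br,bl=[f(*c,.071) for c in((115,533),(632,450),(555,58),(58,142))]
print(fl,fr,br,bl,np.linalg.norm(fl-fr),np.linalg.norm(bl-br),np.linalg.norm(fl-bl))
for a,b in((fr,fl),(br,bl)):
    print("y dir yaw",np.degrees(np.arctan2(*(b-a)[:2]))*-1)
for a,b in((fl,bl),(fr,br)): print("x yaw",np.degrees(np.arctan2((b-a)[1],(b-a)[0])))
for c in((203,312),(341,285),(475,265)): print(f(*c,.049),f(*c,.059))
o=r.get_obs();yaw=np.radians(7)
E
```

```text
mark [0.47598654 0.01383646 0.0715    ] by depth [0.47491502 0.01354562 0.07295335]
[0.44610804 0.11250165 0.071     ] [ 0.45818608 -0.08669322  0.071     ] [ 0.61745485 -0.07529283  0.071     ] [0.60242817 0.12284781 0.071     ] 0.19956069876792507 0.19870961870418896 0.15666213703801984
y dir yaw 3.4698417534900843
y dir yaw 4.336922582401596
x yaw 3.786639640063437
x yaw 4.094223524507223
[0.53375749 0.07326452 0.049     ] [0.53139169 0.07272009 0.059     ]
[0.53926888 0.01777534 0.049     ] [0.53684413 0.01782438 0.059     ]
[ 0.54210145 -0.03611998  0.049     ] [ 0.5396464  -0.03549451  0.059     ]
```

Mark at 71.5–73 mm by depth, lid about 200 mm wide, box yaw about 3.9°: all consistent with the sizes given. The box centre is about (0.533, 0.018). Moving now, with the fingers shut and squared to the box.

step_hand(
  steps=[
    [[0.032, -0.036, 0, 0, 0, 0.12], [0.064, -0.072, 0, 0, 0, 0.24], [0.096, -0.108, 0, 0, 0, 0.368], [0.128, -0.144, 0, 0, 0, 0.368], [0.16, -0.18, 0, 0, 0, 0.368]],
  ],
  aperture=0,
)

```text
clock: 0.6
tcp_pos: [0.3541, -0.3791, 0.3036]
orientation: [-3.139, -0.106, 0.001]
contact_force: [0.5, -0.5, 0.7]
grip_width: 0.0124
gripper_force: 0.0
```

```bash
python3 - <<'E'
from h import *
o=r.get_obs();print(totool(np.array([.476,.0138,.185])-o["tcp_pos"]), Ro.from_rotvec(o["orientation"]).as_matrix().round(3))
E
```

```text
[ 0.14820779 -0.38369231  0.11864251] [[ 0.998  0.068 -0.   ]
 [ 0.068 -0.998  0.   ]
 [-0.    -0.    -1.   ]]
```

step_hand(
  steps=[
    [[0.017, -0.043, 0.013, 0, 0, 0], [0.033, -0.086, 0.027, 0, 0, 0], [0.05, -0.129, 0.04, 0, 0, 0], [0.066, -0.172, 0.053, 0, 0, 0], [0.083, -0.215, 0.067, 0, 0, 0]],
  ],
)

```text
clock: 1.1
tcp_pos: [0.4222, -0.1593, 0.2365]
orientation: [3.14, 0.106, 0.0]
contact_force: [0.9, -0.1, 1.0]
grip_width: 0.0002
gripper_force: 0.0
```

step_hand(
  steps=[
    [[0.017, -0.043, 0.013, 0, 0, 0], [0.033, -0.086, 0.027, 0, 0, 0], [0.05, -0.129, 0.04, 0, 0, 0], [0.065, -0.168, 0.051, 0, 0, 0], [0.065, -0.168, 0.051, 0, 0, 0]],
  ],
)

```text
clock: 1.6
tcp_pos: [0.4764, 0.0173, 0.1848]
orientation: [-3.136, -0.121, 0.001]
contact_force: [-0.4, 0.1, -0.2]
grip_width: 0.0001
gripper_force: 0.0
```

```bash
python3 - <<'E'
from h import *
o=r.get_obs();print(totool(np.array([.476,.0138,.1515])-o["tcp_pos"]),o["joints"].round(2))
p,d=grab_frame("side");cv2.imwrite("pics/s1.png",cv2.resize(p[160:340,200:440],None,fx=3,fy=3))
E
```

```text
[-0.00063616  0.00352318  0.03331731] [ 0.05  0.33 -0.25  2.11  0.12  0.71 -1.77]
```

View pics/s1.png

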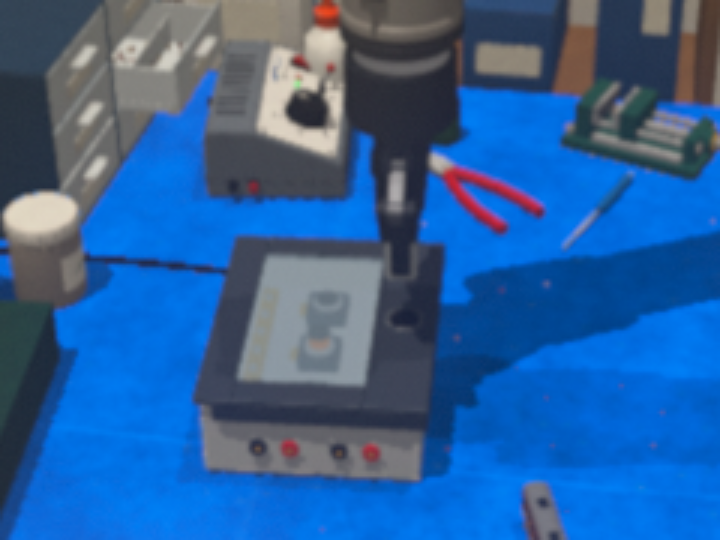

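The fingertip at (400,272) hangs above the mark at (403,318), as commanded. I'll come down to just above the lid.

step_hand(
  steps=[
    [[0, 0.0035, 0.02, 0, 0, 0], [0, 0.0035, 0.03, 0, 0, 0], [0, 0.0035, 0.03, 0, 0, 0]],
  ],
)

```text
clock: 1.95
tcp_pos: [0.4747, 0.0061, 0.1547]
orientation: [3.139, 0.104, -0.005]
contact_force: [0.1, 0.0, -0.7]
grip_width: -0.0001
gripper_force: 0.0
```

step_hand(
  steps=[
    [[0, 0, 0.002, 0, 0, 0], [0, 0, 0.004, 0, 0, 0], [0, 0, 0.006, 0, 0, 0], [0, 0, 0.006, 0, 0, 0]],
  ],
)

```text
clock: 2.35
tcp_pos: [0.476, 0.0074, 0.15]
orientation: [3.14, 0.106, 0.0]
contact_force: [-0.1, -0.1, 0.4]
grip_width: 0.0004
gripper_force: 0.0
```

step_hand(
  steps=[
    [[0, -0.006, 0, 0, 0, 0], [0, -0.006, 0.003, 0, 0, 0], [0, -0.006, 0.006, 0, 0, 0], [0, -0.006, 0.006, 0, 0, 0]],
  ],
)

```text
clock: 2.75
tcp_pos: [0.4756, 0.0137, 0.1437]
orientation: [-3.14, -0.107, -0.0]
contact_force: [-0.8, 1.0, 2.4]
grip_width: -0.0003
gripper_force: 1.3
```

step_hand(
  steps=[
    [[0, 0, 0.001, 0, 0, 0], [0, 0, 0.002, 0, 0, 0], [0, 0, 0.002, 0, 0, 0]],
  ],
)

```text
clock: 3.05
tcp_pos: [0.4755, 0.0137, 0.1419]
orientation: [-3.14, -0.107, -0.0]
contact_force: [-1.4, 2.4, 2.5]
grip_width: -0.0004
gripper_force: 1.6
```

step_hand(
  steps=[
    [[0, 0, 0.001, 0, 0, 0], [0, 0, 0.0025, 0, 0, 0], [0, 0, 0.0025, 0, 0, 0]],
  ],
)

```text
clock: 3.35
tcp_pos: [0.4755, 0.0136, 0.1393]
orientation: [-3.14, -0.107, 0.0]
contact_force: [-1.8, 2.8, 4.6]
grip_width: -0.0004
gripper_force: 2.0
```

step_hand(
  steps=[
    [[0, 0, -0.03, 0, 0, 0], [0, 0, -0.08, 0, 0, 0], [0, 0, -0.13, 0, 0, 0], [-0.02, 0, -0.13, 0, 0, 0], [-0.04, 0, -0.13, 0, 0, 0]],
  ],
)

```text
clock: 3.85
tcp_pos: [0.4363, 0.0101, 0.2708]
orientation: [3.139, 0.105, 0.006]
contact_force: [-0.4, 0.5, 0.5]
grip_width: -0.0002
gripper_force: 0.0
```

step_hand(
  steps=[
    [[0, 0, 0, 0, 0, 0], [0, 0, 0, 0, 0, 0], [0, 0, 0, 0, 0, 0], [0, 0, 0, 0, 0, 0]],
  ],
)

```text
clock: 4.25
tcp_pos: [0.4363, 0.0107, 0.2692]
orientation: [-3.14, -0.106, 0.0]
contact_force: [0.7, 0.4, 1.0]
grip_width: 0.0002
gripper_force: 0.0
```

```bash
python3 - <<'E'
from h import *
p,d=grab_frame("side");cv2.imwrite("pics/s2.png",cv2.resize(p[140:340,200:440],None,fx=3,fy=3))
E
```

```text
(no output)
```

View pics/s2.png

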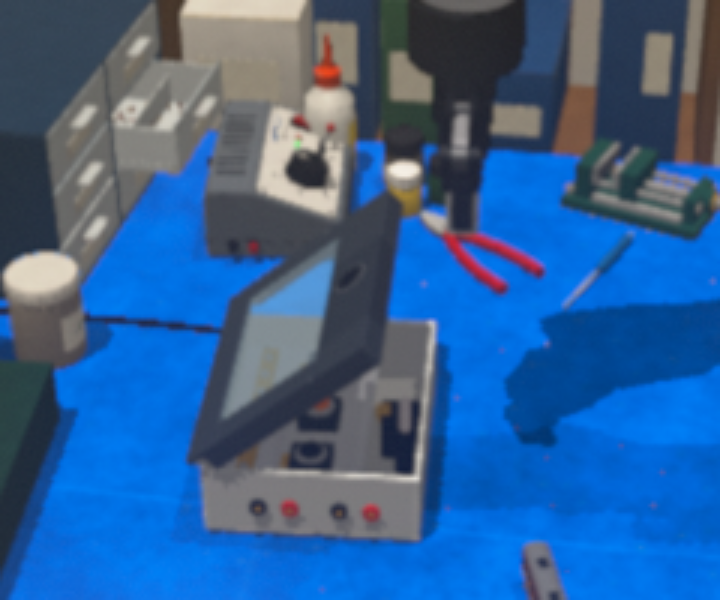

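The lid stands ajar, its front edge at about (390,200)–(380,355). The near button is home and the middle one shows orange at (320,405). Next I lower the fingers in front of the edge and push it back while rising with it.

step_hand(
  steps=[
    [[0, 0, 0.025, 0, 0, 0], [0, 0, 0.046, 0, 0, 0], [0.02, 0, 0.046, 0, 0, 0], [0.04, 0, 0.046, 0, 0, 0]],
  ],
)

```text
clock: 4.7
tcp_pos: [0.4757, 0.0134, 0.2224]
orientation: [3.14, 0.107, -0.003]
contact_force: [-0.3, -1.0, 1.0]
grip_width: 0.0001
gripper_force: 0.0
```

step_hand(
  steps=[
    [[0.02, 0, -0.006, 0, 0, 0], [0.04, 0, -0.016, 0, 0, 0], [0.06, 0, -0.025, 0, 0, 0], [0.06, 0, -0.025, 0, 0, 0]],
  ],
)

```text
clock: 5.1
tcp_pos: [0.5359, 0.0177, 0.2518]
orientation: [3.139, 0.106, -0.005]
contact_force: [-18.3, -2.0, 33.3]
grip_width: 0.0
gripper_force: 19.1
```

The 33 N upward reaction isn't what I expected. I'll look before going on.

```bash
python3 - <<'E'
from h import *
p,d=grab_frame("side");o=r.get_obs();print(o["tcp_pos"],o["contact_force"],o["moment"])
cv2.imwrite("pics/s3.png",cv2.resize(p[140:340,200:440],None,fx=3,fy=3))
E
```

```text
[0.5350465  0.01765136 0.25138775] [-19.59293559  -1.4715807   32.04737608] [-0.25570161  3.8945343   0.10071277]
```

View pics/s3.png

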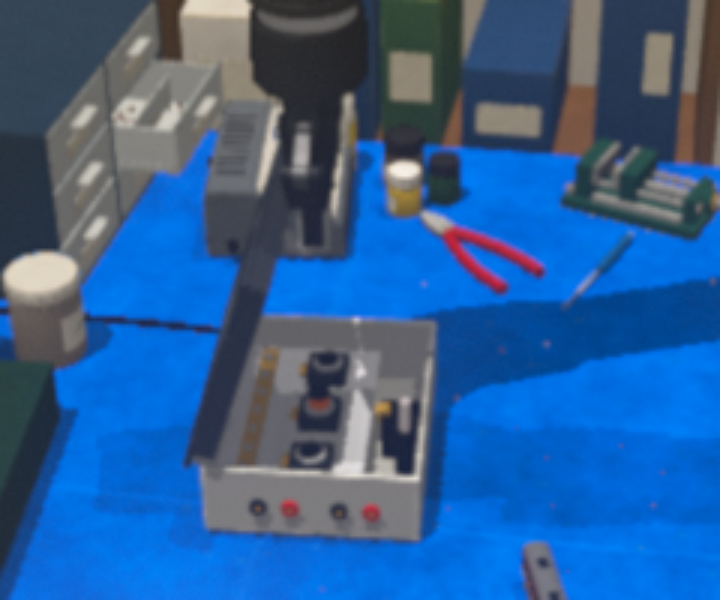

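The lid is at about 1.2 rad with the fingers in front of it. The middle breaker shows orange (320,405), so it is the tripped one, and the others are home. The rising edge has caught on a step of the fingers, so I'll raise the tool to relieve it.

step_hand(
  steps=[
    [[-0.003, 0, -0.006, 0, 0, 0], [-0.003, 0, -0.012, 0, 0, 0], [-0.003, 0, -0.015, 0, 0, 0], [-0.003, 0, -0.015, 0, 0, 0]],
  ],
)

```text
clock: 5.55
tcp_pos: [0.5328, 0.0173, 0.2635]
orientation: [-3.14, -0.106, -0.001]
contact_force: [-1.4, -0.1, -0.4]
grip_width: -0.0001
gripper_force: 0.1
```

step_hand(
  steps=[
    [[0.01, 0, -0.002, 0, 0, 0], [0.02, 0, -0.004, 0, 0, 0], [0.03, 0, -0.006, 0, 0, 0]],
  ],
)

```text
clock: 5.85
tcp_pos: [0.5636, 0.0194, 0.2694]
orientation: [-3.14, -0.106, -0.0]
contact_force: [-0.6, 0.4, 0.8]
grip_width: -0.0001
gripper_force: 0.2
```

step_hand(
  steps=[
    [[0.01, 0, -0.001, 0, 0, 0], [0.02, 0, -0.002, 0, 0, 0], [0.03, 0, -0.002, 0, 0, 0]],
  ],
)

```text
clock: 6.15
tcp_pos: [0.5946, 0.0217, 0.2732]
orientation: [-3.139, -0.106, -0.006]
contact_force: [-1.9, -0.5, 11.2]
grip_width: 0.0002
gripper_force: 5.5
```

step_hand(
  steps=[
    [[0, 0, -0.004, 0, 0, 0], [0.005, 0, -0.006, 0, 0, 0], [0.012, 0, -0.006, 0, 0, 0]],
  ],
)

```text
clock: 6.45
tcp_pos: [0.6045, 0.0222, 0.2774]
orientation: [3.14, 0.106, -0.0]
contact_force: [-1.0, 0.3, -0.0]
grip_width: -0.0001
gripper_force: 0.0
```

step_hand(
  steps=[
    [[0.008, 0, 0, 0, 0, 0], [0.016, 0, 0.001, 0, 0, 0], [0.016, 0, 0.001, 0, 0, 0]],
  ],
)

```text
clock: 6.75
tcp_pos: [0.6212, 0.0233, 0.2759]
orientation: [-3.14, -0.106, 0.0]
contact_force: [0.2, 1.1, -0.0]
grip_width: -0.0002
gripper_force: 0.0
```

step_hand(
  steps=[
    [[0.008, 0, 0.002, 0, 0, 0], [0.014, 0, 0.004, 0, 0, 0], [0.014, 0, 0.004, 0, 0, 0]],
  ],
)

```text
clock: 7.05
tcp_pos: [0.6348, 0.0242, 0.2719]
orientation: [-3.14, -0.106, 0.0]
contact_force: [0.4, 0.3, -0.6]
grip_width: -0.0001
gripper_force: 0.0
```

```bash
python3 - <<'E'
from h import *
p,d=grab_frame("side");cv2.imwrite("pics/s4.png",cv2.resize(p[140:340,200:440],None,fx=3,fy=3))
E
```

```text
(no output)
```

View pics/s4.png

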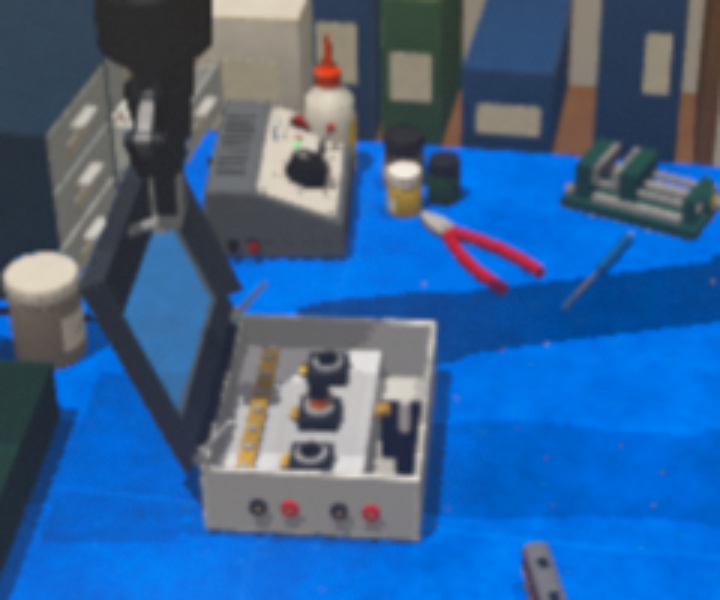

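The lid leans well past upright. The middle button is popped out, with its cap at (325,375) and orange stem at (318,403). I'll go straight back over it.

step_hand(
  steps=[
    [[-0.04, 0, 0, 0, 0, 0], [-0.08, 0, 0, 0, 0, 0], [-0.098, 0, 0.02, 0, 0, 0], [-0.098, 0, 0.06, 0, 0, 0], [-0.098, 0, 0.08, 0, 0, 0]],
  ],
)

```text
clock: 7.6
tcp_pos: [0.5346, 0.0172, 0.1907]
orientation: [3.139, 0.107, -0.003]
contact_force: [-0.0, -0.8, 0.2]
grip_width: -0.0
gripper_force: 0.0
```

step_hand(
  steps=[
    [[0, 0, 0.025, 0, 0, 0], [0, 0, 0.045, 0, 0, 0], [0, 0, 0.045, 0, 0, 0]],
  ],
)

```text
clock: 7.9
tcp_pos: [0.5346, 0.0174, 0.1452]
orientation: [3.139, 0.107, -0.008]
contact_force: [-1.5, 1.0, -0.2]
grip_width: -0.0001
gripper_force: 0.0
```

```bash
python3 - <<'E'
from h import *
o=r.get_obs();print(totool(np.array([.5369,.018,.122])-o["tcp_pos"]))
p,d=grab_frame("side");cv2.imwrite("pics/s5.png",cv2.resize(p[220:330,240:360],None,fx=5,fy=5,interpolation=cv2.INTER_CUBIC))
E
```

```text
[ 0.00242578 -0.00048608  0.02317878]
```

View pics/s5.png

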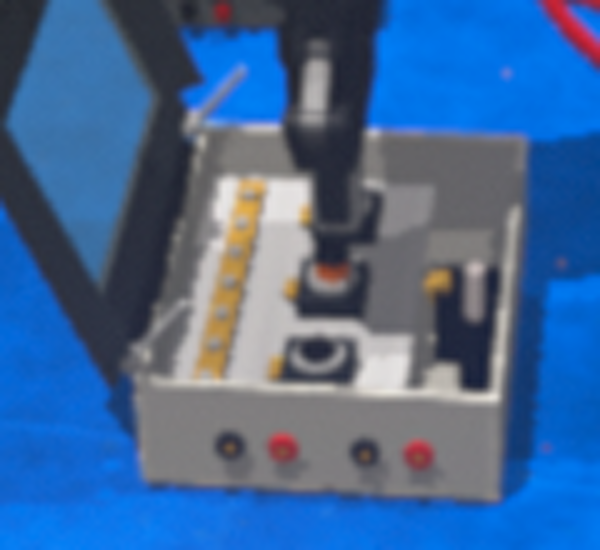

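The fingers stand right above the middle button, its orange stem at (333,270). Pressing down.

step_hand(
  steps=[
    [[0.002, 0, 0.008, 0, 0, 0], [0.002, 0, 0.014, 0, 0, 0], [0.002, 0, 0.018, 0, 0, 0], [0.002, 0, 0.021, 0, 0, 0], [0.002, 0, 0.021, 0, 0, 0]],
  ],
)

```text
clock: 8.45
tcp_pos: [0.5386, 0.0177, 0.1264]
orientation: [-3.14, -0.106, -0.001]
contact_force: [-0.5, -0.2, -0.1]
grip_width: -0.0003
gripper_force: 0.0
```

step_hand(
  steps=[
    [[0, 0, 0.001, 0, 0, 0], [0, 0, 0.002, 0, 0, 0], [0, 0, 0.002, 0, 0, 0]],
  ],
)

```text
clock: 8.75
tcp_pos: [0.5385, 0.0177, 0.1245]
orientation: [3.14, 0.107, 0.001]
contact_force: [0.3, -0.5, 1.1]
grip_width: 0.0001
gripper_force: 0.9
```

step_hand(
  steps=[
    [[0, 0, 0.001, 0, 0, 0], [0, 0, 0.002, 0, 0, 0], [0, 0, 0.002, 0, 0, 0]],
  ],
)

```text
clock: 9.05
tcp_pos: [0.5385, 0.0177, 0.1223]
orientation: [-3.14, -0.107, -0.0]
contact_force: [1.0, -0.0, 1.4]
grip_width: 0.0001
gripper_force: 0.7
```

step_hand(
  steps=[
    [[0, 0, 0.001, 0, 0, 0], [0, 0, 0.002, 0, 0, 0], [0, 0, 0.002, 0, 0, 0]],
  ],
)

```text
clock: 9.35
tcp_pos: [0.5386, 0.0177, 0.1213]
orientation: [3.14, 0.106, 0.0]
contact_force: [-3.0, -1.0, 11.8]
grip_width: -0.0002
gripper_force: 6.6
```

Firm stop at the expected height (TCP 0.121, 12 N). I'll lift clear and check.

step_hand(
  steps=[
    [[0, 0, -0.04, 0, 0, 0], [0, 0, -0.09, 0, 0, 0], [-0.03, 0, -0.14, 0, 0, 0], [-0.06, 0, -0.16, 0, 0, 0], [-0.06, 0, -0.16, 0, 0, 0]],
  ],
)

```text
clock: 9.85
tcp_pos: [0.4767, 0.0134, 0.2836]
orientation: [3.139, 0.106, 0.006]
contact_force: [0.6, -0.2, 0.3]
grip_width: -0.0
gripper_force: 0.0
```

```bash
python3 - <<'E'
from h import *
p,d=grab_frame("side");a=cv2.resize(p[200:330,240:360],None,fx=4,fy=4,interpolation=cv2.INTER_CUBIC)
cv2.imwrite("pics/s6.png",a)
E
```

```text
(no output)
```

View pics/s6.png

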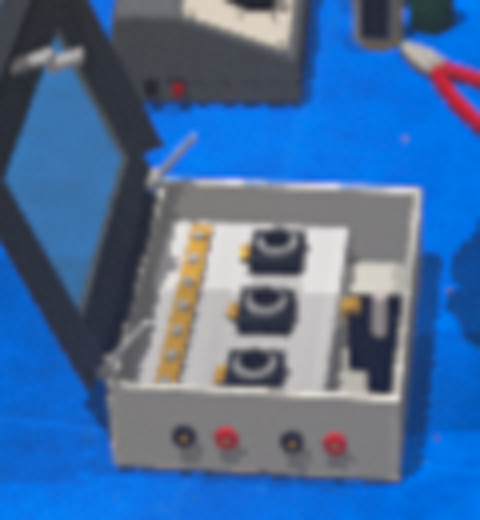

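All three buttons (275,248), (265,305) and (255,365) now look the same with no orange showing. The lid stays open past upright and the arm is clear.

```bash
python3 -c "
from bench import r
print(r.hand_in())"
```

```text
the job is handed in; nothing more can be done
None
```

Job handed in at about 10 s: the catch was released by a press at the round mark, the lid pushed open past upright where it stays, and the tripped middle breaker's button pushed home; on the way the lid's edge caught on the fingers once (33 N upward, 38 N in all, at the wrist), and I raised the tool to free it.

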